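# Fetch the V-block from behind the upright tooling

## Robot

A 7-joint arm with a two-finger parallel gripper is mounted at the origin on the work surface. World frame = base frame: x ahead of the robot, y to its left, z up, the work surface at z = 0. Lengths are in m, angles in degrees, forces in N, time in s.
With the tool pointing down it reaches from about 0.425 to 0.875 m from the base axis. Payload 4.7 kg.
Tool frame: the origin (TCP) lies at the centre of the arm's flange, where the gripper is bolted on; the fingertips stand 182 mm ahead of it and the grasp point (between the pads) lies 164 mm ahead of it; z points along the fingers, y is the line along which they close (so a half turn about z gives the same grasp; the last joint's range is limited). The gripper opens to 87 mm and grips with 3 to 60 N. Pads are 19 mm wide; open, the fingers measure 117 mm over their backs; the gripper's body (75 mm by 190 mm) begins 51 mm behind the grasp point.
Start: joints at [-72.015, 18.392, -4.016, 83.108, 1.295, 78.541, -3.26], TCP at [0.192, 0.621, 0.405] pointing down, gripper open.
Joint ranges: [-163.93, 163.93], [-17.29, 119.83], [-79.2, 71.16], [3.27, 140.29], [-89.18, 269.18], [5.43, 117.66], [-154.24, 154.24]. Speed limits (degrees/s): [147.25, 147.25, 180, 180, 180, 180, 180].

## Interface

Orientations are given as [roll, pitch, yaw] about the fixed x, y, z axes, in that order (R = Rz(yaw) Ry(pitch) Rx(roll)).
In Python, from cell import env gives the robot as it stands. The module is installed in compiled form; this text tells all that it offers.
- The arm moves only by the tool step_arm, never from a script. Its argument "steps" is one flat list of numbers, 5 for each row, row after row: the opening, from 0 (shut) to 1 (fully open), then the shift along the tool's x, y, z in mm, then the turn about the tool's z in degrees. In form: [grip, dx, dy, dz, roll, grip, dx, dy, dz, roll, ...]. A call has 1 to 12 rows; each row shifts and turns the commanded pose from where the row before left it, along the tool's axes as they then stand; what a row does not reach is not made up. A row lasts 1/8 s, in which the tool goes at most 62.5 mm and 10.7 degrees, less where a joint would pass 70% of its speed; a pose out of reach is approached as far as the arm can. A call with a gripper value outside its range is refused whole. The fingers move at their own pace and stop on an object; "grip_force" is the grip in N (left out, the last holds). Time passes only in rows, so rows that do not move let the fingers close. It gives the time, the measured TCP pose, the force, the opening and the grip force at its end, in the units of the state.
- env.get_obs(): the state, without advancing time (a new reading comes with each control period).
- env.read_camera(name): name is "scene" or "side" or "wrist"; returns a dict with "image" (384x512x3 uint8, red, green, blue), "camera_matrix" (3x3 intrinsics, pixels), "R" (3x3) and "t" (3): a world point X has camera coordinates R X + t. Camera axes: x right, y down, z forward; pixel columns grow to the right and rows downward; lengths in m; the calibration is good to about 2 mm. The wrist camera is an equidistant fisheye: a pixel r from the principal point sees the ray r / f radians off the axis. A picture is of the moment at which its call begins. There is no depth.
- env.sign_off(): hands the job in; it is judged then, once.
The state is a dict: "time_s": time; "qpos": joint angles; "joint_velocities": joint speeds; "effort": joint torques, N m; "tool_pos": TCP position; "tool_rot": TCP orientation; "force": force on the tool from outside, world axes, zero at the start; "wrist_torque": the same for the moment, N m; "grip_width": finger opening in m; "grasp_force": force on a finger pad.
Only numpy, scipy, OpenCV 4.12 (cv2) and the standard library are available. Lean on these libraries where they do the work, as an engineer would, in place of code of your own. Each camera call takes 0.05 s, during which the arm holds its last target. There are 200 camera calls.

## Task

The V-block lies on the wooden stand behind three tall pieces of tooling: a collet chuck, a screw jack and a drilled square post. First stand all three upright on the steel tray without moving the V-block, then seat the V-block flat inside the raised frame on top of the cross slide, lengthwise along the frame, and only then stand each tall piece back upright in the very place where it stood at the start. Do not knock any of them over, and leave the little brass collet on the stand undisturbed.

Things in the scene. Friction and masses are not known exactly. Their poses are not given: they have to be found in the camera images.
- stand: Dark wooden board, fixed, 160 (x) x 220 (y) x 12 mm; origin: centre of its underside. Flush black pads mark the places: three round ones in a row at x = -35, y = -70, 0, 70 mm for the tall pieces (which stands where varies) and an oblong one at x = +35, y = 0 for the V-block. The stand, tray and slide swap places (left, middle, right) between starts, yaw up to 0.2 rad.
- tray: Empty low steel tray with a black mat, fixed, the side area: 150 (x) x 240 (y) mm outside, 14 mm high, walls 4 mm, inner floor 5 mm above its underside; origin at the centre of its underside.
- slide: Cross slide, fixed: green base 150 (x) x 200 (y) mm, dark flat top 42 mm above the underside, handwheel at the -y end, red-balled lever 72 mm high at the +x, +y corner. Centred on top, a frame of steel strips 6 mm high, inside 54 (x) x 104 (y) mm: the V-block lies in it, on the top, with 7 mm to spare all round. Origin: centre of its underside, below the frame's centre.
- vblock: Steel V-block, about 0.7 kg: 40 (x, width) x 90 (y, length) x 34 (z) mm, with a V groove along the top in its length direction y. Origin at the centre of its underside. Grip it across the 40 mm width. At the start its length lies along the stand's y, within 0.05 rad, and the upright pieces leave too little room for a gripper.
- chuck: Collet chuck standing upright, round, 110 mm high, about 0.45 kg: dark foot flange 48 mm across and 14 mm high, bright body 34 mm, dark nut 40 mm across from 78 to 110 mm height, with a black bore. Origin at the centre of its underside, z up its axis. Easily gripped by the nut.
- jack: Machinist's screw jack standing upright, round, 102 mm high, about 0.4 kg: grey conical base 52 mm across at the foot, brass screw, bright steel head 30 mm across from 76 to 102 mm height. Origin at the centre of its underside, z up its axis. Easily gripped by the head.
- post: Square steel post standing upright, 36 x 36 x 106 mm high, about 0.55 kg, three black holes down each side. Origin at the centre of its underside; x and y square to its sides; at the start turned less than 0.25 rad from the stand's axes.
- collet: Small brass collet standing on the stand's back left corner, 22 mm across, 30 mm high; origin at the centre of its underside. Bystander: leave it alone.

How it is judged:
By the outcome, as a careful person would: the job done as asked, in the order asked, and still so for the second after the job is handed in, with the robot touching nothing.
It also fails if it takes over 152 s, if anything falls off the work surface, if the arm or the gripper's body presses on something with over 40 N, if the wrist force passes 120 N, or if a joint passes its speed limit or range.

## Working session

There is one attempt and no reset: what is moved stays moved. The work goes in short steps, Python scripts to look and compute and a tool call to move; the robot and the scene stay as the last step left them, time stands still between calls to the robot, and variables do not carry over. Pictures are saved under pics/ and viewed, at most 14 in all, crops included, and the job is handed in when it is done.

Besides the shell and the picture viewer there is one more tool, called as name(argument=value, ...), one argument or row to a line, values as JSON. step_arm: Moves the arm, as the interface text tells. Its arguments: {"type":"object","properties":{"steps":{"type":"array","items":{"type":"number"}},"grip_force":{"type":"number"}},"required":["steps"]}

```bash
mkdir -p pics; python3 - <<'E'
from cell import env
import cv2
for n in ("scene","side"):
    d=env.read_camera(n); cv2.imwrite(f"pics/{n}0.png",d["image"][:,:,::-1]); print(n,d["camera_matrix"].round(1).tolist(),d["R"].round(3).tolist(),d["t"].round(3).tolist())
o=env.get_obs(); print(o)
E
```

```text
scene [[359.9, 0.0, 250.7], [0.0, 359.9, 192.3], [0.0, 0.0, 1.0]] [[-0.215, 0.977, 0.015], [0.824, 0.189, -0.534], [-0.524, -0.103, -0.845]] [0.117, -0.423, 1.341]
side [[410.3, 0.0, 254.0], [0.0, 410.3, 189.7], [0.0, 0.0, 1.0]] [[-0.999, -0.049, 0.003], [-0.037, 0.712, -0.702], [0.032, -0.701, -0.712]] [0.547, 0.036, 1.056]
{'time_s': 0.1, 'qpos': array([-72.01366586,  18.43513527,  -4.01729723,  83.16658258,
         1.29566408,  78.54148597,  -3.26228076]), 'joint_velocities': array([-0.04023121, -0.0080366 ,  0.04883106, -0.18307185, -0.00490484,
        0.00372105, -0.02985479]), 'effort': array([-1.18050102e-03, -4.92574561e+01, -4.06463323e-01, -3.13394880e+01,
       -6.41904655e-02,  3.95370182e-02,  7.61593446e-05]), 'tool_pos': array([0.19194046, 0.62082856, 0.40377886]), 'tool_rot': array([-1.79902072e+02,  5.51826809e-03,  1.62822763e+02]), 'force': array([ 0.47612899,  0.30514902, -0.30050358]), 'wrist_torque': array([-0.04282017,  0.00369735, -0.01256544]), 'grasp_force': 0.0, 'grip_width': 0.0870628825112819}
```

View pics/scene0.png

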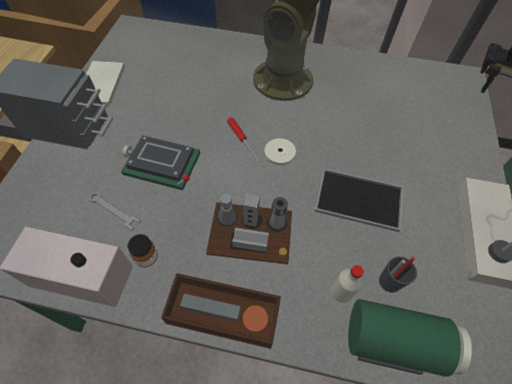

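View pics/side0.png

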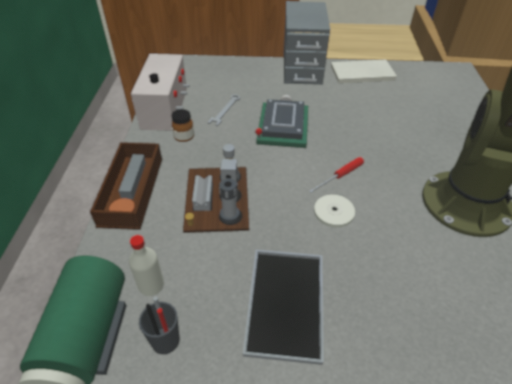

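```bash
python3 - <<'E'
import cv2
a=cv2.imread("pics/scene0.png"); 
cv2.imwrite("pics/c1.png",cv2.resize(a[165:270,195:415],None,fx=3.6,fy=3.6,interpolation=cv2.INTER_CUBIC))
s=cv2.imread("pics/side0.png")
l=cv2.resize(a[130:190,115:205],None,fx=4,fy=4,interpolation=cv2.INTER_CUBIC)
r=cv2.resize(s[90:240,175:325],None,fx=2.4,fy=2.4,interpolation=cv2.INTER_CUBIC)
import numpy as np
o=np.zeros((360,720,3),np.uint8); o[:240,:360]=l; o[:,360:]=r
cv2.imwrite("pics/c2.png",o)
E
```

```text
(no output)
```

View pics/c1.png

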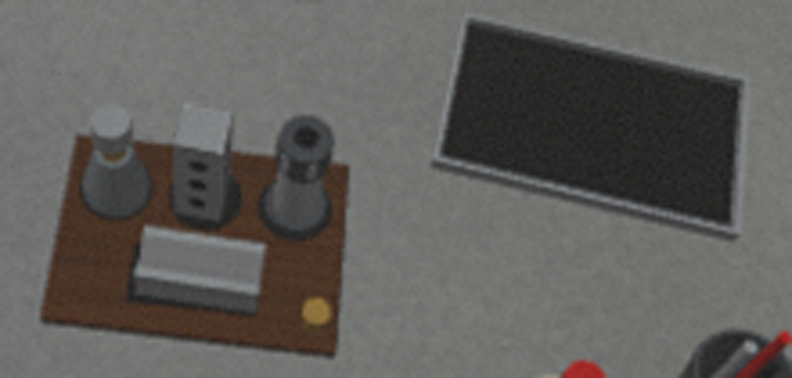

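View pics/c2.png

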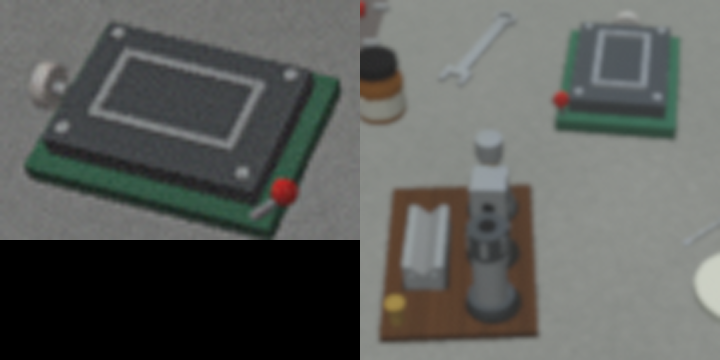

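```bash
cat > h.py <<'E'
import numpy as np, cv2
from cell import env
from scipy.optimize import least_squares
def back(d,uv,z,fish=False):
    uv=np.atleast_2d(uv).astype(float); K=d["camera_matrix"]
    n=(uv-[K[0,2],K[1,2]])/[K[0,0],K[1,1]]
    if fish:
        r=np.linalg.norm(n,axis=1,keepdims=True); ray=np.hstack([n/r*np.sin(r),np.cos(r)])
    else: ray=np.hstack([n,np.ones((len(n),1))])
    w=ray@d["R"]; c=-d["R"].T@d["t"]
    return c+w*((np.asarray(z)-c[2])/w[:,2])[:,None]
def proj(d,X,fish=False):
    p=np.atleast_2d(X)@d["R"].T+d["t"]; K=d["camera_matrix"]
    n=p[:,:2]/p[:,2:]
    if fish:
        q=np.linalg.norm(p[:,:2],axis=1,keepdims=True); n=p[:,:2]/q*np.arctan2(q,p[:,2:])
    return n*[K[0,0],K[1,1]]+[K[0,2],K[1,2]]
def rect(P,sx,sy,free=False):
    "P: corners at local (-,-),(-,+),(+,+),(+,-); returns x,y,yaw deg, rms"
    L=np.array([[-1,-1],[-1,1],[1,1],[1,-1]])*[sx/2,sy/2]
    def f(p):
        c,s=np.cos(p[2]),np.sin(p[2]); l=L+np.sign(L)*(p[3] if free else 0)
        return (l@np.array([[c,s],[-s,c]])+p[:2]-P[:,:2]).ravel()
    r=least_squares(f,[*P[:,:2].mean(0),0]+([0] if free else []))
    return r.x[:2].round(4),np.degrees(r.x[2]).round(1),r.x[3:].round(4),np.sqrt(r.fun@r.fun/4).round(4)
E
python3 - <<'E'
from h import *
d=env.read_camera("scene")
c1=lambda a:np.array(a)/3.6+[195,165]; 
c1=lambda a:(np.array(a)+.5)/3.6-.5+[195,165]
c2=lambda a:(np.array(a)+.5)/4-.5+[115,130]
print("stand",rect(back(d,c1([[78,137],[350,166],[335,349],[42,318]]),[.012]*4),.16,.22))
print("tray",rect(back(d,c1([[467,17],[746,78],[738,232],[434,160]]),[.014]*4),.15,.24))
print("frame",rect(back(d,c2([[127,48],[266,82],[230,147],[90,113]]),[.048]*4),.054,.104,True))
print("post",rect(back(d,c1([[184,104],[233,110],[227,155],[176,147]]),[.118]*4),.036,.036))
print("vb",rect(back(d,c1([[145,227],[266,243],[260,290],[134,273]]),[.046]*4),.04,.09))
print("jack,chuck",back(d,c1([[112,118],[306,136]]),[.114,.122]).round(4))
w=env.read_camera("wrist"); print(w["camera_matrix"],w["R"],w["t"], -w["R"].T@w["t"])
E
```

```text
stand (array([0.6447, 0.0209]), np.float64(5.8), array([], dtype=float64), np.float64(0.0031))
tray (array([0.4695, 0.3091]), np.float64(-2.8), array([], dtype=float64), np.float64(0.0032))
frame (array([ 0.4721, -0.2993]), np.float64(-3.8), array([0.0051]), np.float64(0.0011))
post (array([0.6109, 0.0148]), np.float64(4.1), array([], dtype=float64), np.float64(0.0006))
vb (array([0.6763, 0.0274]), np.float64(4.2), array([], dtype=float64), np.float64(0.0014))
jack,chuck [[ 0.6146 -0.0525  0.114 ]
 [ 0.6032  0.0858  0.122 ]]
[[297.31863964   0.         253.54187936]
 [  0.         297.31863964 189.8673152 ]
 [  0.           0.           1.        ]] [[ 2.95437225e-01  9.55361805e-01 -8.16769387e-04]
 [ 9.17426281e-01 -2.83467266e-01  2.79240629e-01]
 [ 2.66544304e-01 -8.32474022e-02 -9.60220810e-01]] [-0.64920663 -0.03205962  0.39112986] [0.11695871 0.64369991 0.38399313]
```

step_arm(
  steps=[1,-30,-20,0,0,1,-50,-35,0,0,1,-50,-35,0,0,1,-50,-35,0,0,1,-50,-35,0,0,1,-50,-35,0,0,1,-50,-35,0,0,1,-50,-35,0,0,1,-50,-35,0,0,1,-50,-35,0,0,1,-45,-34,0,0,1,-26,-14,0,0],
  grip_force=30,
)

```text
time_s: 1.7
tool_pos: [0.6065, 0.0883, 0.4048]
tool_rot: [-179.9, 0.1, 162.5]
force: [-0.3, 0.8, -0.8]
grip_width: 0.0871
grasp_force: 0.0
```

step_arm(
  steps=[1,0,0,0,7,1,0,0,0,9,1,0,0,0,9,1,0,0,0,9,1,0,0,0,9,1,0,0,0,9,1,0,0,0,9,1,0,0,0,6,1,0,0,0,0],
)

```text
time_s: 2.82
tool_pos: [0.6052, 0.0925, 0.4046]
tool_rot: [-180.0, 0.0, 95.9]
force: [-0.3, -0.1, 0.3]
grip_width: 0.0868
grasp_force: 0.0
```

```bash
cat >> h.py <<'E'
def go(x,y,z,yaw):
    "totals in the tool's present axes (mm, deg)"
    o=env.get_obs(); p=np.array(o["tool_pos"]); psi=o["tool_rot"][2]; a=np.radians(psi)
    d=np.array([x,y,z])-p; tx=[np.cos(a),np.sin(a)]; ty=[np.sin(a),-np.cos(a)]
    print("t",round(o["time_s"],2),"at",p.round(4),o["tool_rot"].round(1),"w",round(o["grip_width"],4),"gf",round(o["grasp_force"],1))
    print(" move mm dx %.1f dy %.1f dz %.1f roll %.1f"%(1e3*d[:2]@tx,1e3*d[:2]@ty,-1e3*d[2],(psi-yaw+180)%360-180))
E
python3 - <<'E'
from h import *
go(.603,.0865,.404,95.8)
d=env.read_camera("wrist"); cv2.imwrite("pics/w1.png",d["image"][:,:,::-1])
for P in ([.603,.0865,.122],[.611,.015,.118],[.6155,-.052,.114],[.676,.027,.046]): print(proj(d,P,True).round(1))
E
```

```text
t 2.83 at [0.6052 0.0925 0.4046] [-180.     0.    95.9] w 0.0868 gf 0.0
 move mm dx -5.8 dy -2.8 dz 0.6 roll 0.1
[[252.4 196.7]]
[[253.2 262.2]]
[[251.1 310. ]]
[[305.8 229.1]]
```

View pics/w1.png

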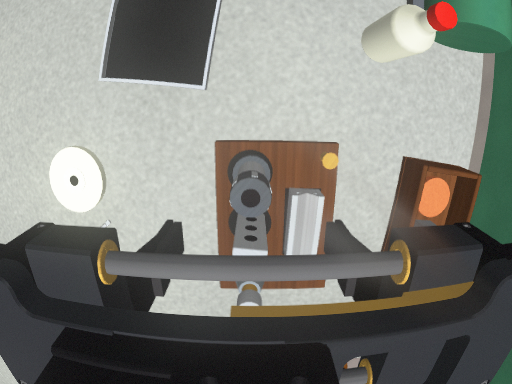

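step_arm(
  steps=[1,-5,-3,15,0,1,0,0,35,0,1,0,0,40,0,1,0,0,30,0,1,0,0,14,0,1,0,0,0,0,0.3,0,0,0,0,0.3,0,0,0,0,0.3,0,0,0,0,0.3,0,0,0,0],
)

```text
time_s: 4.12
tool_pos: [0.6029, 0.0872, 0.2712]
tool_rot: [180.0, -0.0, 95.8]
force: [-0.3, 1.8, 0.5]
grip_width: 0.055
grasp_force: 0.0
```

```bash
python3 - <<'E'
from h import *
go(.603,.0865,.404,95.8)
E
```

```text
t 4.12 at [0.6029 0.0872 0.2712] [180.   -0.   95.8] w 0.055 gf 0.0
 move mm dx -0.7 dy -0.0 dz -132.8 roll 0.0
```

step_arm(
  steps=[0.2,0,0,0,0,0.2,0,0,0,0,0.2,0,0,0,0,0.2,0,0,0,0,0.2,0,0,0,0],
)

```text
time_s: 4.75
tool_pos: [0.6028, 0.0871, 0.2708]
tool_rot: [-180.0, -0.0, 95.8]
force: [-0.8, 0.1, 2.2]
grip_width: 0.0392
grasp_force: 30.0
```

```bash
python3 - <<'E'
from h import *
go(.473,.384,.264,95.8)
E
```

```text
t 4.75 at [0.6028 0.0871 0.2708] [-180.    -0.    95.8] w 0.0392 gf 30.0
 move mm dx 308.5 dy -99.0 dz 6.8 roll 0.0
```

step_arm(
  steps=[0.2,0,0,-15,0,0.2,0,0,-30,0,0.2,8,-2,-25,0,0.2,25,-8,0,0,0.2,43,-14,0,0,0.2,50,-16,0,0,0.2,50,-16,0,0,0.2,50,-16,0,0,0.2,43,-14,0,0,0.2,25,-8,0,0,0.2,14,-5,0,0,0.2,0,0,0,0],
)

```text
time_s: 6.25
tool_pos: [0.4727, 0.384, 0.3406]
tool_rot: [-180.0, 0.0, 95.9]
force: [-0.3, -0.1, -5.1]
grip_width: 0.0393
grasp_force: 30.0
```

```bash
python3 - <<'E'
from h import *
go(.473,.384,.264,95.8)
d=env.read_camera("wrist"); cv2.imwrite("pics/w2.png",d["image"][:,:,::-1])
E
```

```text
t 6.25 at [0.4727 0.384  0.3406] [-180.     0.    95.9] w 0.0393 gf 30.0
 move mm dx 0.0 dy 0.3 dz 76.6 roll 0.1
```

View pics/w2.png

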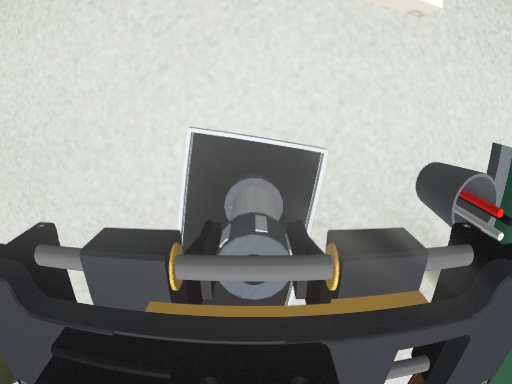

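step_arm(
  steps=[0.2,0,0,15,0,0.2,0,0,25,0,0.2,0,0,20,0,0.2,0,0,10,0,0.2,0,0,5,0,0.2,0,0,0,0],
)

```text
time_s: 7.05
tool_pos: [0.4733, 0.3835, 0.2659]
tool_rot: [180.0, -0.0, 95.8]
force: [0.3, 0.2, -3.6]
grip_width: 0.0397
grasp_force: 30.0
```

step_arm(
  steps=[0.2,0,0,1.5,0,0.2,0,0,0,0],
)

```text
time_s: 7.3
tool_pos: [0.4732, 0.3836, 0.2648]
tool_rot: [180.0, -0.0, 95.8]
force: [0.4, -0.8, -4.7]
grip_width: 0.0393
grasp_force: 30.0
```

step_arm(
  steps=[0.2,0,0,1.2,0,0.2,0,0,0,0],
)

```text
time_s: 7.55
tool_pos: [0.473, 0.3835, 0.2631]
tool_rot: [180.0, -0.0, 95.8]
force: [0.2, 0.2, -4.4]
grip_width: 0.0392
grasp_force: 30.0
```

step_arm(
  steps=[0.2,0,0,1,0,0.2,0,0,0,0],
)

```text
time_s: 7.8
tool_pos: [0.4732, 0.3836, 0.2628]
tool_rot: [180.0, -0.0, 95.8]
force: [-2.0, -0.6, 1.3]
grip_width: 0.0393
grasp_force: 30.0
```

step_arm(
  steps=[0.85,0,0,0,0,0.85,0,0,0,0,0.85,0,0,0,0,1,0,0,-20,0,1,0,0,-50,0,1,0,0,-50,0,1,-20,5,0,0,1,-40,10,0,0,1,-50,13,0,0,1,-50,13,0,0,1,-50,13,0,0,1,-50,13,0,0],
)

```text
time_s: 9.3
tool_pos: [0.5663, 0.1292, 0.3824]
tool_rot: [180.0, -0.0, 95.8]
force: [0.0, 0.2, 0.2]
grip_width: 0.0869
grasp_force: 0.0
```

step_arm(
  steps=[1,-50,13,0,0,1,-40,11,0,0,1,-30,9,0,0,1,0,0,0,1.7,1,0,0,0,0],
)

```text
time_s: 9.93
tool_pos: [0.6108, 0.016, 0.382]
tool_rot: [-180.0, -0.1, 94.1]
force: [-0.0, 1.2, 0.3]
grip_width: 0.0872
grasp_force: 0.0
```

```bash
python3 - <<'E'
from h import *
go(.611,.015,.264,94.1)
d=env.read_camera("wrist"); im=d["image"][:,:,::-1]
print(proj(d,[.611,.015,.118],True).round(1))
cv2.imwrite("pics/w3.png",np.vstack([cv2.resize(im[90:290,150:370],None,fx=3,fy=3,interpolation=cv2.INTER_CUBIC)]))
E
```

```text
t 9.93 at [0.6108 0.016  0.382 ] [-1.80e+02 -1.00e-01  9.41e+01] w 0.0872 gf 0.0
 move mm dx -1.0 dy 0.1 dz 118.0 roll 0.0
[[255.8 198.2]]
```

View pics/w3.png

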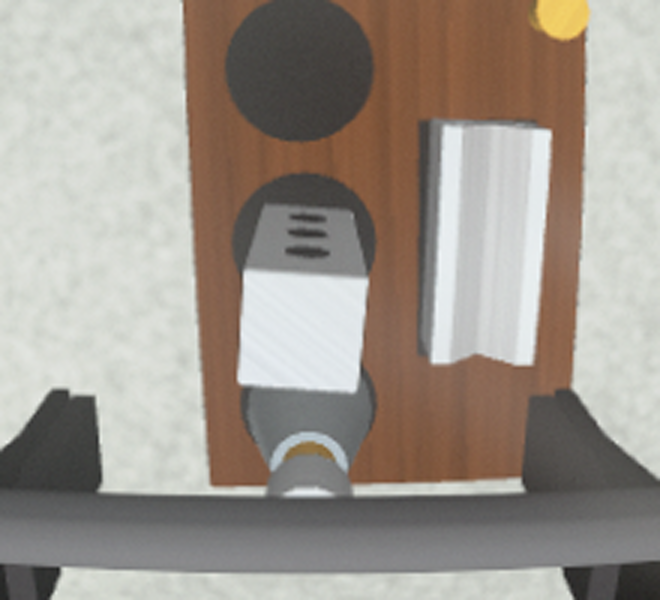

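```bash
python3 - <<'E'
from h import *
d=env.read_camera("wrist")
c=lambda a:(np.array(a)+.5)/3-.5+[150,90]
# order (-,-),(-,+),(+,+),(+,-)
r=rect(back(d,c([[239,383],[247,268],[368,278],[358,392]]),[.118]*4,True),.036,.036); print(r)
print(rect(back(d,c([[428,362],[436,121],[551,129],[535,366]]),[.046]*4,True),.04,.09))
print(back(d,c([[300,69]]),[.012],True))
go(*r[0],.264,r[1]+90)
E
```

```text
(array([0.6067, 0.0136]), np.float64(-0.4), array([], dtype=float64), np.float64(0.0009))
(array([0.6736, 0.0272]), np.float64(3.6), array([], dtype=float64), np.float64(0.0015))
[[0.5993044  0.08551971 0.012     ]]
t 10.03 at [0.6108 0.0171 0.382 ] [-1.80e+02 -1.00e-01  9.43e+01] w 0.087 gf 0.0
 move mm dx -3.1 dy -4.4 dz 118.0 roll 4.7
```

step_arm(
  steps=[1,-1.5,-0.8,15,4.5,1,0,0,40,0,1,0,0,40,0,0.8,0,0,15,0,0.7,0,0,8,0,0.3,0,0,0,0,0.3,0,0,0,0,0.3,0,0,0,0,0.2,0,0,0,0,0.2,0,0,0,0,0.2,0,0,0,0,0.2,0,0,0,0],
)

```text
time_s: 11.52
tool_pos: [0.6104, 0.014, 0.2646]
tool_rot: [180.0, -0.0, 89.6]
force: [-2.5, -0.6, 4.8]
grip_width: 0.0359
grasp_force: 29.8
```

step_arm(
  steps=[0.2,0,0,0,0,0.2,0,0,0,0],
)

```text
time_s: 11.78
tool_pos: [0.6105, 0.014, 0.2646]
tool_rot: [180.0, -0.0, 89.6]
force: [-3.8, -0.2, 5.9]
grip_width: 0.0356
grasp_force: 29.8
```

```bash
python3 - <<'E'
from h import *
go(.4695,.309,.257,89)
E
```

```text
t 11.78 at [0.6105 0.014  0.2646] [180.   -0.   89.6] w 0.0356 gf 29.8
 move mm dx 294.1 dy -142.9 dz 7.6 roll 0.6
```

step_arm(
  steps=[0.2,0,0,-15,0,0.2,0,0,-30,0,0.2,8,-4,-25,0,0.2,25,-12,0,0,0.2,43,-21,0,0,0.2,48,-24,0,0,0.2,48,-23,0,0,0.2,48,-23,0,0,0.2,39,-19,0,0,0.2,23,-11,0,0,0.2,12,-6,0,0,0.2,0,0,0,0],
)

```text
time_s: 13.28
tool_pos: [0.4691, 0.3092, 0.3338]
tool_rot: [-180.0, 0.0, 89.7]
force: [0.4, -0.8, -3.9]
grip_width: 0.0358
grasp_force: 29.7
```

step_arm(
  steps=[0.2,0,0,15,0,0.2,0,0,25,0,0.2,0,0,20,0,0.2,0,0,10,0,0.2,0,0,5,0,0.2,0,0,1,0,0.2,0,0,0,0],
)

```text
time_s: 14.15
tool_pos: [0.4697, 0.3091, 0.2588]
tool_rot: [179.9, -0.1, 89.6]
force: [0.5, -1.1, -4.6]
grip_width: 0.0361
grasp_force: 29.7
```

step_arm(
  steps=[0.2,0,0,1,0,0.2,0,0,0,0],
)

```text
time_s: 14.4
tool_pos: [0.4694, 0.3091, 0.2573]
tool_rot: [180.0, -0.0, 89.6]
force: [-0.9, -0.7, -4.8]
grip_width: 0.036
grasp_force: 29.7
```

step_arm(
  steps=[0.2,0,0,1,0,0.2,0,0,0,0],
)

```text
time_s: 14.65
tool_pos: [0.4695, 0.3091, 0.2566]
tool_rot: [180.0, -0.0, 89.6]
force: [-1.0, 0.3, -0.1]
grip_width: 0.036
grasp_force: 29.8
```

step_arm(
  steps=[0.85,0,0,0,0,0.85,0,0,0,0,0.85,0,0,0,0,1,0,0,-20,0,1,0,0,-50,0,1,0,0,-50,0,1,-20,8,0,0,1,-40,16,0,0,1,-50,21,0,0,1,-50,21,0,0,1,-50,21,0,0,1,-50,21,0,0],
)

```text
time_s: 16.15
tool_pos: [0.5758, 0.0459, 0.3753]
tool_rot: [-180.0, 0.0, 89.6]
force: [0.3, 0.4, 0.2]
grip_width: 0.0871
grasp_force: 0.0
```

step_arm(
  steps=[1,-45,19,0,0,1,-35,14,0,0,1,-20,8,0,0,1,0,0,0,0,1,0,0,0,0],
)

```text
time_s: 16.77
tool_pos: [0.6157, -0.0511, 0.3754]
tool_rot: [-179.9, -0.0, 89.7]
force: [-0.6, 0.0, -0.8]
grip_width: 0.0868
grasp_force: 0.0
```

```bash
python3 - <<'E'
from h import *
go(.6155,-.0525,.265,89.6)
d=env.read_camera("wrist"); im=d["image"][:,:,::-1]
print(proj(d,[.6155,-.0525,.114],True).round(1))
cv2.imwrite("pics/w4.png",np.vstack([cv2.resize(im[60:260,150:370],None,fx=3,fy=3,interpolation=cv2.INTER_CUBIC)]))
E
```

```text
t 16.77 at [ 0.6157 -0.0511  0.3754] [-179.9   -0.    89.7] w 0.0868 gf 0.0
 move mm dx -1.4 dy -0.2 dz 110.4 roll 0.1
[[255.7 199.4]]
```

View pics/w4.png

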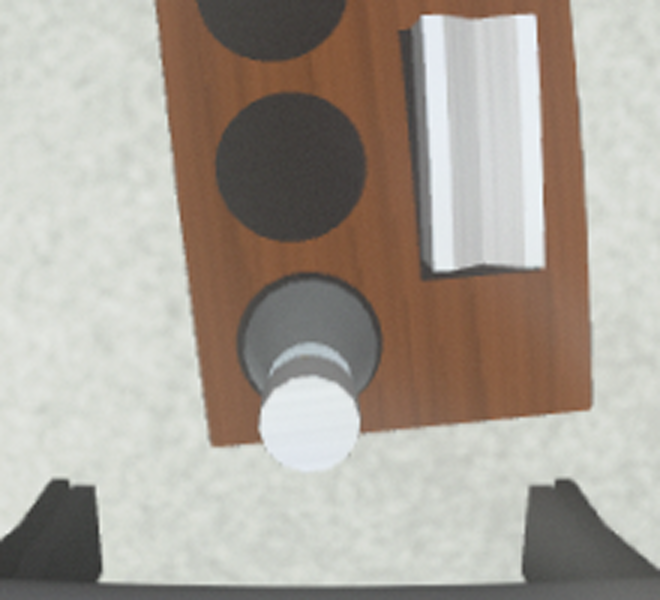

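step_arm(
  steps=[1,-1.5,-0.5,15,0,1,0,0,40,0,1,0,0,35,0,0.8,0,0,13,0,0.7,0,0,7,0,0.3,0,0,0,0,0.3,0,0,0,0,0.3,0,0,0,0,0.2,0,0,0,0,0.2,0,0,0,0,0.2,0,0,0,0,0.2,0,0,0,0],
)

```text
time_s: 18.32
tool_pos: [0.6155, -0.0536, 0.2664]
tool_rot: [-180.0, -0.0, 89.6]
force: [-1.6, 0.4, 4.5]
grip_width: 0.0292
grasp_force: 30.0
```

step_arm(
  steps=[0.2,0,0,0,0,0.2,0,0,0,0,0.2,0,0,0,0],
)

```text
time_s: 18.7
tool_pos: [0.6155, -0.0536, 0.2663]
tool_rot: [180.0, -0.0, 89.6]
force: [-2.2, 0.2, 5.7]
grip_width: 0.0289
grasp_force: 30.0
```

```bash
python3 - <<'E'
from h import *
go(.466,.234,.2575,89.6)
E
```

```text
t 18.7 at [ 0.6155 -0.0536  0.2663] [180.   -0.   89.6] w 0.0289 gf 30.0
 move mm dx 286.6 dy -151.4 dz 8.8 roll 0.0
```

step_arm(
  steps=[0.2,0,0,-15,0,0.2,0,0,-30,0,0.2,8,-4,-25,0,0.2,25,-13,0,0,0.2,42,-22,0,0,0.2,46,-25,0,0,0.2,46,-25,0,0,0.2,46,-24,0,0,0.2,39,-21,0,0,0.2,23,-12,0,0,0.2,11.5,-5.5,0,0,0.2,0,0,0,0],
)

```text
time_s: 20.2
tool_pos: [0.4658, 0.2342, 0.336]
tool_rot: [180.0, 0.0, 89.7]
force: [0.8, -0.8, -4.0]
grip_width: 0.0289
grasp_force: 30.0
```

step_arm(
  steps=[0.2,0,0,15,0,0.2,0,0,25,0,0.2,0,0,20,0,0.2,0,0,10,0,0.2,0,0,5,0,0.2,0,0,1,0,0.2,0,0,0,0],
)

```text
time_s: 21.08
tool_pos: [0.4662, 0.234, 0.2607]
tool_rot: [179.9, -0.0, 89.6]
force: [-0.3, 0.1, -3.1]
grip_width: 0.0294
grasp_force: 30.0
```

step_arm(
  steps=[0.2,0,0,1,0,0.2,0,0,0,0],
)

```text
time_s: 21.32
tool_pos: [0.4659, 0.2341, 0.2594]
tool_rot: [180.0, -0.0, 89.6]
force: [-0.3, -0.9, -3.5]
grip_width: 0.0295
grasp_force: 30.0
```

step_arm(
  steps=[0.2,0,0,1,0,0.2,0,0,0,0],
)

```text
time_s: 21.58
tool_pos: [0.4659, 0.2341, 0.2583]
tool_rot: [180.0, -0.0, 89.6]
force: [-1.0, 0.4, -1.7]
grip_width: 0.0289
grasp_force: 30.0
```

step_arm(
  steps=[0.2,0,0,0.4,0,0.85,0,0,0,0,0.85,0,0,0,0,0.85,0,0,0,0,1,0,0,-20,0,1,0,0,-50,0,1,-10,10,-40,0,1,-30,31,0,0,1,-40,42,0,0,1,-40,42,0,0,1,-40,42,0,0,1,-25,26,0,0],
)

```text
time_s: 23.08
tool_pos: [0.6592, 0.0449, 0.3675]
tool_rot: [180.0, 0.1, 89.5]
force: [0.5, 0.1, -0.6]
grip_width: 0.0871
grasp_force: 0.0
```

step_arm(
  steps=[1,-20,18,0,-2,1,0,0,0,-2.4,1,0,0,0,0],
)

```text
time_s: 23.45
tool_pos: [0.6757, 0.0273, 0.3673]
tool_rot: [-180.0, 0.0, 94.0]
force: [-0.4, 0.3, 0.6]
grip_width: 0.0869
grasp_force: 0.0
```

```bash
python3 - <<'E'
from h import *
go(.676,.028,.204,94)
d=env.read_camera("wrist"); im=d["image"][:,:,::-1]
print(proj(d,[.676,.028,.046],True).round(1))
cv2.imwrite("pics/w5.png",np.vstack([cv2.resize(im[60:260,150:370],None,fx=3,fy=3,interpolation=cv2.INTER_CUBIC)]))
E
```

```text
t 23.45 at [0.6757 0.0273 0.3673] [-180.    0.   94.] w 0.0869 gf 0.0
 move mm dx 0.7 dy 0.4 dz 163.3 roll -0.0
[[255.7 179.6]]
```

View pics/w5.png

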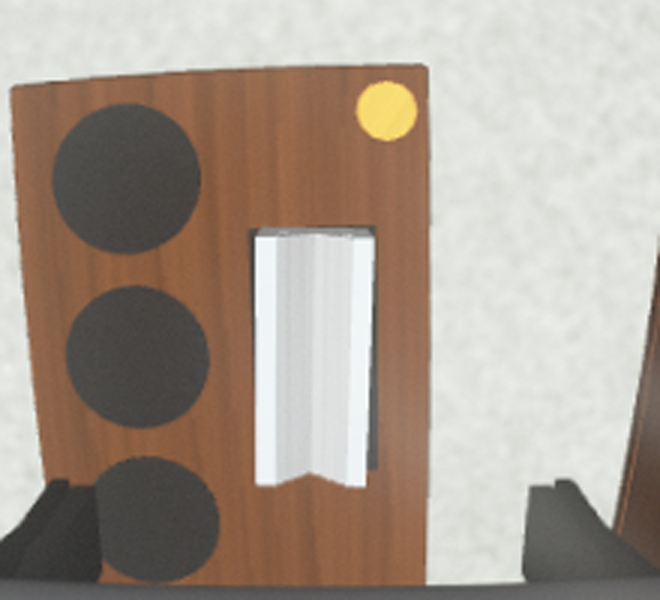

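```bash
python3 - <<'E'
from h import *
d=env.read_camera("wrist")
c=lambda a:(np.array(a)+.5)/3-.5+[150,60]
print(rect(back(d,c([[255,487],[255,237],[375,237],[366,487]]),[.046]*4,True),.04,.09))
P=back(d,c([[126,178],[138,357],[157,519]]),[.012]*3,True);print(P)
v=P[0]-P[1];print(np.degrees(np.arctan2(-v[0],v[1])))
E
```

```text
(array([0.6742, 0.0261]), np.float64(3.2), array([], dtype=float64), np.float64(0.0006))
[[ 0.59928293  0.08608942  0.012     ]
 [ 0.60619557  0.01641347  0.012     ]
 [ 0.61481886 -0.05251018  0.012     ]]
5.665848489843117
```

step_arm(
  steps=[1,0,1,15,0.8,1,0,0,40,0,1,0,0,50,0,0.8,0,0,40,0,0.8,0,0,15,0,0.8,0,0,3,0,0.3,0,0,0,0,0.3,0,0,0,0,0.3,0,0,0,0,0.2,0,0,0,0,0.2,0,0,0,0,0.2,0,0,0,0],
  grip_force=45,
)

```text
time_s: 25.05
tool_pos: [0.6762, 0.0276, 0.2054]
tool_rot: [-179.9, -0.0, 93.2]
force: [-3.2, 0.4, 5.3]
grip_width: 0.0395
grasp_force: 45.0
```

step_arm(
  steps=[0.2,0,0,0,0,0.2,0,0,0,0,0.2,0,0,0,0],
)

```text
time_s: 25.42
tool_pos: [0.6763, 0.0276, 0.2054]
tool_rot: [-179.9, -0.0, 93.2]
force: [-2.9, -0.0, 6.2]
grip_width: 0.0397
grasp_force: 45.0
```

```bash
python3 - <<'E'
from h import *
go(.472,-.299,.234,86.2)
E
```

```text
t 25.43 at [0.6763 0.0276 0.2054] [-179.9   -0.    93.2] w 0.0397 gf 45.0
 move mm dx -314.6 dy -222.3 dz -28.6 roll 7.0
```

step_arm(
  steps=[0.2,0,0,-15,0,0.2,0,0,-40,0,0.2,0,0,-40,0,0.2,-16,-11,-15,0,0.2,-33,-23,0,0,0.2,-46,-33,0,0,0.2,-46,-33,0,0,0.2,-46,-33,0,0,0.2,-46,-33,0,0,0.2,-42,-29,0,0,0.2,-25,-17,0,0,0.2,-15,-10,0,0],
)

```text
time_s: 26.92
tool_pos: [0.4698, -0.3013, 0.3136]
tool_rot: [-179.9, -0.1, 93.0]
force: [-0.5, -0.2, -8.7]
grip_width: 0.0396
grasp_force: 45.0
```

step_arm(
  steps=[0.2,0,0,0,3.5,0.2,0,0,0,3.5,0.2,0,0,0,0,0.2,0,0,0,0],
)

```text
time_s: 27.42
tool_pos: [0.4726, -0.2988, 0.3142]
tool_rot: [-180.0, -0.0, 86.3]
force: [-0.5, 0.2, -8.9]
grip_width: 0.0397
grasp_force: 45.0
```

```bash
python3 - <<'E'
from h import *
go(.472,-.299,.234,86.2)
d=env.read_camera("wrist"); im=d["image"][:,:,::-1]
a=cv2.resize(im[60:260,150:370],None,fx=3,fy=3,interpolation=cv2.INTER_CUBIC)
cv2.imwrite("pics/w6.png",a)
E
```

```text
t 27.43 at [ 0.4726 -0.2988  0.3142] [-180.    -0.    86.3] w 0.0397 gf 45.0
 move mm dx -0.2 dy -0.6 dz 80.2 roll 0.1
```

View pics/w6.png

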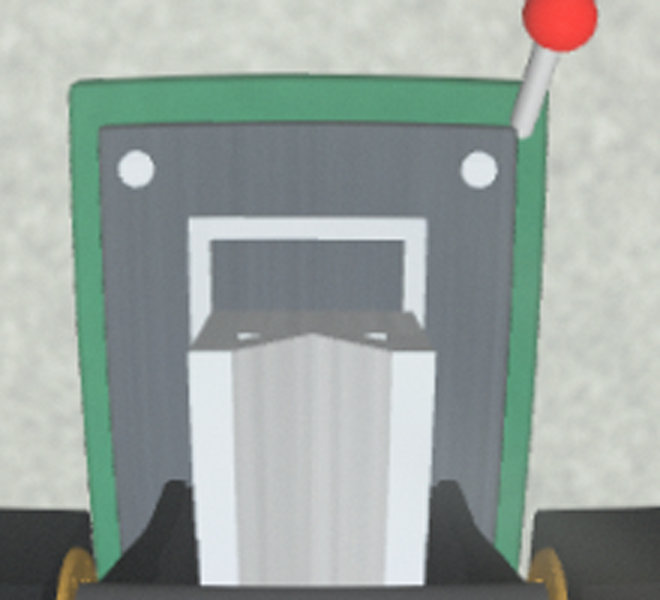

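```bash
python3 - <<'E'
from h import *
d=env.read_camera("wrist")
c=lambda a:(np.array(a)+.5)/3-.5+[150,60]
F=back(d,c([[189,218],[428,218],[210,240],[405,240]]),[.048]*4,True)[:,:2]
B=back(d,c([[188,351],[436,351],[211,312],[413,312]]),[.1548]*2+[.1208]*2,True)[:,:2]
print(F.round(4),B.round(4))
for P in (F,B):
  for i in (0,2):
    v=P[i+1]-P[i]; print(P[i:i+2].mean(0).round(4),np.linalg.norm(v).round(4),np.degrees(np.arctan2(v[1],v[0])).round(2))
go(.472,-.299,.234,86.2)
E
```

```text
[[ 0.4404 -0.2415]
 [ 0.5065 -0.2458]
 [ 0.4457 -0.2482]
 [ 0.4998 -0.2517]] [[ 0.4536 -0.2546]
 [ 0.4937 -0.2572]
 [ 0.4536 -0.2549]
 [ 0.4937 -0.2575]]
[ 0.4734 -0.2437] 0.0663 -3.72
[ 0.4727 -0.2499] 0.0542 -3.73
[ 0.4736 -0.2559] 0.0402 -3.69
[ 0.4736 -0.2562] 0.0402 -3.69
t 27.52 at [ 0.4726 -0.299   0.3144] [-180.    -0.    86.3] w 0.0395 gf 45.0
 move mm dx -0.0 dy -0.6 dz 80.4 roll 0.1
```

step_arm(
  steps=[0.2,-0.5,-0.5,15,0,0.2,0,0,25,0,0.2,0,0,20,0,0.2,0,0,10,0,0.2,0,0,5,0,0.2,0,0,3,0,0.2,0,0,0,0],
)

```text
time_s: 28.4
tool_pos: [0.4723, -0.2999, 0.237]
tool_rot: [180.0, 0.0, 86.2]
force: [0.8, -0.8, -7.7]
grip_width: 0.0397
grasp_force: 45.0
```

step_arm(
  steps=[0.2,0,0,1,0,0.2,0,0,0,0],
)

```text
time_s: 28.65
tool_pos: [0.4722, -0.2998, 0.2359]
tool_rot: [180.0, -0.0, 86.2]
force: [-0.5, 0.4, -8.6]
grip_width: 0.0396
grasp_force: 45.0
```

step_arm(
  steps=[0.2,0,0,1,0,0.2,0,0,0,0],
)

```text
time_s: 28.9
tool_pos: [0.4723, -0.2999, 0.2354]
tool_rot: [180.0, -0.0, 86.2]
force: [-2.2, 2.3, -1.7]
grip_width: 0.04
grasp_force: 45.0
```

step_arm(
  steps=[0.2,0,0,0.7,0,0.2,0,0,0,0],
)

```text
time_s: 29.15
tool_pos: [0.4722, -0.3, 0.2353]
tool_rot: [180.0, -0.1, 86.2]
force: [-3.2, 3.6, 6.8]
grip_width: 0.0398
grasp_force: 45.0
```

step_arm(
  steps=[0.6,0,0,0,0,0.6,0,0,0,0,0.6,0,0,0,0,1,0,0,-15,0,1,0,0,-40,0,1,0,0,-45,0,1,0,0,-30,0,1,0,0,-10,0,1,0,0,0,0],
  grip_force=30,
)

```text
time_s: 30.28
tool_pos: [0.4721, -0.2998, 0.3742]
tool_rot: [179.9, -0.0, 86.2]
force: [0.1, 1.2, 0.5]
grip_width: 0.0867
grasp_force: 0.0
```

```bash
python3 - <<'E'
from h import *
go(.4659,.2341,.258,89.6)
d=env.read_camera("wrist"); im=d["image"][:,:,::-1]
a=cv2.resize(im[60:260,150:370],None,fx=2.4,fy=2.4,interpolation=cv2.INTER_CUBIC)
s=env.read_camera("scene")["image"][:,:,::-1]; b=cv2.resize(s[140:240,310:410],(264,264)); 
o=np.zeros((480,792,3),np.uint8);o[:,:528]=a;o[:264,528:]=b;o[264:,528:]=cv2.resize(s[120:200,110:208],(264,216))
cv2.imwrite("pics/w7.png",o)
E
```

```text
t 30.27 at [ 0.4721 -0.2998  0.3742] [179.9  -0.   86.2] w 0.0867 gf 0.0
 move mm dx 532.3 dy -41.2 dz 116.2 roll -3.4
```

View pics/w7.png

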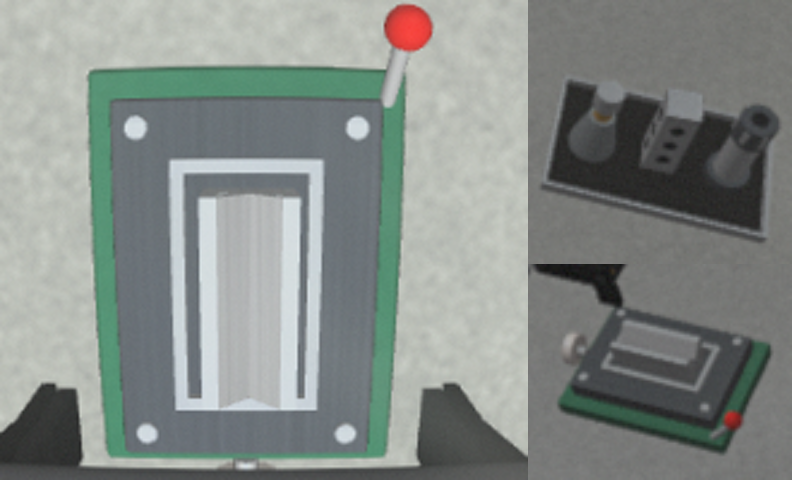

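step_arm(
  steps=[1,25,-2,0,0,1,50,-4,0,0,1,50,-4,0,0,1,50,-4,0,0,1,50,-4,0,0,1,50,-4,0,0,1,50,-4,0,0,1,50,-4,0,0,1,50,-4,0,0,1,50,-4,0,0,1,40,-3,0,0,1,17,0,0,0],
)

```text
time_s: 31.88
tool_pos: [0.4653, 0.236, 0.3722]
tool_rot: [-179.9, 0.1, 86.4]
force: [0.8, -0.4, -0.1]
grip_width: 0.0868
grasp_force: 0.0
```

step_arm(
  steps=[1,0,0,0,-3.4,1,0,0,0,0],
)

```text
time_s: 32.12
tool_pos: [0.4664, 0.2326, 0.3731]
tool_rot: [-179.9, 0.1, 89.5]
force: [0.0, -0.3, 0.4]
grip_width: 0.0875
grasp_force: 0.0
```

```bash
python3 - <<'E'
from h import *
go(.4659,.2341,.258,89.6)
E
```

```text
t 32.12 at [0.4664 0.2326 0.3731] [-1.799e+02  1.000e-01  8.950e+01] w 0.0875 gf 0.0
 move mm dx 1.5 dy -0.6 dz 115.1 roll -0.1
```

step_arm(
  steps=[1,1,-0.5,15,0,1,0,0,40,0,1,0,0,38,0,0.8,0,0,14,0,0.7,0,0,8,0,0.3,0,0,0,0,0.3,0,0,0,0,0.3,0,0,0,0,0.2,0,0,0,0,0.2,0,0,0,0,0.2,0,0,0,0,0.2,0,0,0,0],
)

```text
time_s: 33.62
tool_pos: [0.4657, 0.2349, 0.2593]
tool_rot: [180.0, -0.0, 89.6]
force: [-1.5, 0.6, 4.5]
grip_width: 0.0293
grasp_force: 30.0
```

step_arm(
  steps=[0.2,0,0,0,0,0.2,0,0,0,0,0.2,0,0,0,0],
)

```text
time_s: 34.0
tool_pos: [0.4657, 0.2349, 0.2593]
tool_rot: [180.0, -0.0, 89.6]
force: [-2.5, 0.6, 4.9]
grip_width: 0.0294
grasp_force: 30.0
```

```bash
python3 - <<'E'
from h import *
go(.6155,-.0536,.2663,89.6)
E
```

```text
t 34.0 at [0.4657 0.2349 0.2593] [180.   -0.   89.6] w 0.0294 gf 30.0
 move mm dx -287.5 dy 151.6 dz -7.0 roll 0.0
```

step_arm(
  steps=[0.2,0,0,-15,0,0.2,0,0,-30,0,0.2,-8,4,-25,0,0.2,-25,13,0,0,0.2,-42,22,0,0,0.2,-46,25,0,0,0.2,-46,25,0,0,0.2,-46,24,0,0,0.2,-39,21,0,0,0.2,-23,12,0,0,0.2,-11.5,5.5,0,0,0.2,0,0,0,0],
)

```text
time_s: 35.5
tool_pos: [0.6151, -0.0531, 0.3286]
tool_rot: [-179.9, 0.0, 89.6]
force: [0.2, 0.6, -3.9]
grip_width: 0.0292
grasp_force: 30.0
```

step_arm(
  steps=[0.2,0,0,15,0,0.2,0,0,25,0,0.2,0,0,10,0,0.2,0,0,5,0,0.2,0,0,0,0,0.2,0,0,0,0],
)

```text
time_s: 36.25
tool_pos: [0.6157, -0.0527, 0.2748]
tool_rot: [179.9, -0.0, 89.6]
force: [-0.7, -0.6, -2.8]
grip_width: 0.029
grasp_force: 30.0
```

```bash
python3 - <<'E'
from h import *
go(.6155,-.0528,.267,89.6)
E
```

```text
t 36.25 at [ 0.6157 -0.0527  0.2748] [179.9  -0.   89.6] w 0.029 gf 30.0
 move mm dx -0.1 dy -0.2 dz 7.8 roll 0.0
```

step_arm(
  steps=[0.2,0,0,4,0,0.2,0,0,2.5,0,0.2,0,0,0,0],
)

```text
time_s: 36.62
tool_pos: [0.6153, -0.0528, 0.2674]
tool_rot: [180.0, -0.0, 89.6]
force: [0.3, -0.1, -2.9]
grip_width: 0.0293
grasp_force: 30.0
```

step_arm(
  steps=[0.2,0,0,1,0,0.2,0,0,0,0],
)

```text
time_s: 36.88
tool_pos: [0.6154, -0.0529, 0.2674]
tool_rot: [180.0, -0.0, 89.6]
force: [-3.3, -0.2, 5.8]
grip_width: 0.0293
grasp_force: 30.0
```

step_arm(
  steps=[0.85,0,0,0,0,0.85,0,0,0,0,0.85,0,0,0,0,1,0,0,-20,0,1,0,0,-50,0,1,0,0,-40,0,1,20,-8,0,0,1,40,-16,0,0,1,50,-21,0,0,1,50,-21,0,0,1,50,-21,0,0,1,50,-21,0,0],
)

```text
time_s: 38.38
tool_pos: [0.5084, 0.2093, 0.3783]
tool_rot: [179.9, -0.1, 89.6]
force: [1.1, -0.1, 0.2]
grip_width: 0.0872
grasp_force: 0.0
```

step_arm(
  steps=[1,45,-19,0,0,1,36,-14,0,0,1,20,-8,0,0,1,0,0,0,0,1,0,0,0,0],
)

```text
time_s: 39.0
tool_pos: [0.4698, 0.3073, 0.3768]
tool_rot: [179.9, 0.1, 89.5]
force: [-0.0, -0.7, 0.6]
grip_width: 0.087
grasp_force: 0.0
```

```bash
python3 - <<'E'
from h import *
go(.4695,.3091,.2566,89.6)
E
```

```text
t 39.0 at [0.4698 0.3073 0.3768] [1.799e+02 1.000e-01 8.950e+01] w 0.087 gf 0.0
 move mm dx 1.8 dy -0.3 dz 120.2 roll -0.1
```

step_arm(
  steps=[1,1,-0.3,15,0,1,0,0,40,0,1,0,0,42,0,0.8,0,0,15,0,0.7,0,0,8,0,0.3,0,0,0,0,0.3,0,0,0,0,0.3,0,0,0,0,0.2,0,0,0,0,0.2,0,0,0,0,0.2,0,0,0,0,0.2,0,0,0,0],
)

```text
time_s: 40.5
tool_pos: [0.4684, 0.3105, 0.2571]
tool_rot: [180.0, -0.0, 89.6]
force: [-2.1, -0.1, 5.2]
grip_width: 0.0357
grasp_force: 29.9
```

step_arm(
  steps=[0.2,0,0,0,0,0.2,0,0,0,0,0.2,0,0,0,0],
)

```text
time_s: 40.88
tool_pos: [0.4684, 0.3105, 0.2571]
tool_rot: [180.0, -0.0, 89.6]
force: [-3.0, -0.9, 5.7]
grip_width: 0.0357
grasp_force: 29.9
```

```bash
python3 - <<'E'
from h import *
go(.6105,.014,.2646,89.6)
E
```

```text
t 40.88 at [0.4684 0.3105 0.2571] [180.   -0.   89.6] w 0.0357 gf 29.9
 move mm dx -295.6 dy 144.0 dz -7.5 roll 0.0
```

step_arm(
  steps=[0.2,0,0,-15,0,0.2,0,0,-30,0,0.2,-8,4,-25,0,0.2,-25,12,0,0,0.2,-43,21,0,0,0.2,-48,24,0,0,0.2,-48,24,0,0,0.2,-48,23,0,0,0.2,-39,19,0,0,0.2,-23,11,0,0,0.2,-12,6,0,0,0.2,0,0,0,0],
)

```text
time_s: 42.38
tool_pos: [0.6104, 0.0148, 0.3261]
tool_rot: [-179.9, 0.0, 89.6]
force: [0.0, 1.0, -4.6]
grip_width: 0.0358
grasp_force: 29.9
```

step_arm(
  steps=[0.2,0,0,15,0,0.2,0,0,25,0,0.2,0,0,10,0,0.2,0,0,5,0,0.2,0,0,0,0,0.2,0,0,0,0],
)

```text
time_s: 43.12
tool_pos: [0.6108, 0.0154, 0.2723]
tool_rot: [179.9, -0.0, 89.6]
force: [0.1, 0.1, -4.2]
grip_width: 0.0358
grasp_force: 29.9
```

```bash
python3 - <<'E'
from h import *
go(.6105,.0154,.2646,89.6)
E
```

```text
t 43.12 at [0.6108 0.0154 0.2723] [179.9  -0.   89.6] w 0.0358 gf 29.9
 move mm dx 0.0 dy -0.3 dz 7.7 roll 0.0
```

step_arm(
  steps=[0.2,0,0,4,0,0.2,0,0,2.5,0,0.2,0,0,0,0],
)

```text
time_s: 43.5
tool_pos: [0.6105, 0.0153, 0.2652]
tool_rot: [180.0, -0.0, 89.6]
force: [-1.4, 0.1, -2.4]
grip_width: 0.0358
grasp_force: 29.9
```

step_arm(
  steps=[0.2,0,0,1,0,0.2,0,0,0,0],
)

```text
time_s: 43.75
tool_pos: [0.6106, 0.0152, 0.2651]
tool_rot: [180.0, -0.0, 89.6]
force: [-3.4, 0.6, 5.4]
grip_width: 0.036
grasp_force: 30.0
```

step_arm(
  steps=[0.85,0,0,0,0,0.85,0,0,0,0,0.85,0,0,0,0,1,0,0,-20,0,1,0,0,-50,0,1,0,0,-45,0,1,20,-8,0,0,1,40,-15,0,0,1,50,-19,0,0,1,50,-19,0,0,1,50,-19,0,0,1,50,-19,0,0],
)

```text
time_s: 45.25
tool_pos: [0.5126, 0.2773, 0.3809]
tool_rot: [179.9, -0.1, 89.6]
force: [1.2, -0.5, 0.4]
grip_width: 0.087
grasp_force: 0.0
```

step_arm(
  steps=[1,50,-19,0,0,1,38,-14,0,0,1,20,-8,0,0,1,0,0,0,0,1,0,0,0,0],
)

```text
time_s: 45.88
tool_pos: [0.4743, 0.382, 0.3793]
tool_rot: [179.9, 0.1, 89.4]
force: [0.3, -0.4, -0.1]
grip_width: 0.0871
grasp_force: 0.0
```

```bash
python3 - <<'E'
from h import *
go(.4731,.3836,.2628,89.6)
E
```

```text
t 45.88 at [0.4743 0.382  0.3793] [1.799e+02 1.000e-01 8.940e+01] w 0.0871 gf 0.0
 move mm dx 1.6 dy -1.2 dz 116.5 roll -0.2
```

step_arm(
  steps=[1,0.5,-0.8,15,0,1,0,0,40,0,1,0,0,38,0,0.8,0,0,15,0,0.7,0,0,8,0,0.3,0,0,0,0,0.3,0,0,0,0,0.3,0,0,0,0,0.2,0,0,0,0,0.2,0,0,0,0,0.2,0,0,0,0,0.2,0,0,0,0],
)

```text
time_s: 47.38
tool_pos: [0.4725, 0.385, 0.2638]
tool_rot: [179.9, -0.1, 89.6]
force: [1.5, 0.1, 4.9]
grip_width: 0.0389
grasp_force: 30.0
```

step_arm(
  steps=[0.2,0,0,0,0,0.2,0,0,0,0,0.2,0,0,0,0],
)

```text
time_s: 47.75
tool_pos: [0.4725, 0.3849, 0.2639]
tool_rot: [179.9, -0.1, 89.6]
force: [1.8, -0.6, 5.8]
grip_width: 0.0394
grasp_force: 30.0
```

```bash
python3 - <<'E'
from h import *
y=env.get_obs()["tool_pos"][1]-.3836
print(y); go(.6028,.0871+y,.2708,89.6)
E
```

```text
0.001338635856265702
t 47.75 at [0.4725 0.3849 0.2639] [ 1.799e+02 -1.000e-01  8.960e+01] w 0.0394 gf 30.0
 move mm dx -295.6 dy 132.2 dz -6.9 roll 0.0
```

step_arm(
  steps=[0.2,0,0,-15,0,0.2,0,0,-30,0,0.2,-8,4,-25,0,0.2,-25,11,0,0,0.2,-43,19,0,0,0.2,-48,22,0,0,0.2,-48,22,0,0,0.2,-48,21,0,0,0.2,-40,18,0,0,0.2,-23,10,0,0,0.2,-12.5,5,0,0,0.2,0,0,0,0],
)

```text
time_s: 49.25
tool_pos: [0.6018, 0.0879, 0.3324]
tool_rot: [-179.9, 0.0, 89.6]
force: [0.6, -0.3, -3.8]
grip_width: 0.0391
grasp_force: 30.0
```

step_arm(
  steps=[0.2,0,0,15,0,0.2,0,0,25,0,0.2,0,0,10,0,0.2,0,0,5,0,0.2,0,0,0,0,0.2,0,0,0,0],
)

```text
time_s: 50.0
tool_pos: [0.6025, 0.0885, 0.2788]
tool_rot: [179.9, -0.0, 89.6]
force: [0.7, -0.0, -3.8]
grip_width: 0.0392
grasp_force: 30.0
```

```bash
python3 - <<'E'
from h import *
go(.6028,.0884,.2718,89.6)
E
```

```text
t 50.0 at [0.6025 0.0885 0.2788] [179.9  -0.   89.6] w 0.0392 gf 30.0
 move mm dx -0.1 dy 0.3 dz 7.0 roll 0.0
```

step_arm(
  steps=[0.2,0,0.3,4,0,0.2,0,0,2.5,0,0.2,0,0,0,0],
)

```text
time_s: 50.38
tool_pos: [0.6026, 0.0883, 0.2719]
tool_rot: [180.0, -0.0, 89.6]
force: [-0.0, 0.6, -1.3]
grip_width: 0.0395
grasp_force: 30.0
```

step_arm(
  steps=[0.2,0,0,1,0,0.2,0,0,0,0],
)

```text
time_s: 50.62
tool_pos: [0.6027, 0.0882, 0.2718]
tool_rot: [180.0, -0.0, 89.6]
force: [-2.3, -0.6, 4.6]
grip_width: 0.0391
grasp_force: 30.0
```

Release, rise, move aside to +y and look from the scene camera.

step_arm(
  steps=[0.85,0,0,0,0,0.85,0,0,0,0,0.85,0,0,0,0,1,0,0,-20,0,1,0,0,-50,0,1,0,0,-50,0,1,30,-10,0,0,1,50,-20,0,0,1,50,-20,0,0,1,50,-20,0,0,1,30,-10,0,0,1,0,0,0,0],
)

```text
time_s: 52.12
tool_pos: [0.5223, 0.3024, 0.3917]
tool_rot: [180.0, -0.1, 90.0]
force: [-0.6, -1.1, -0.3]
grip_width: 0.0871
grasp_force: 0.0
```

```bash
python3 - <<'E'
from h import *
s=env.read_camera("scene")["image"][:,:,::-1]; o=cv2.imread("pics/scene0.png")
f=lambda a:cv2.resize(a[180:270,200:300],None,fx=4,fy=4,interpolation=cv2.INTER_CUBIC)
g=cv2.resize(s[110:210,80:280],None,fx=2,fy=2)
b=np.zeros((560,800,3),np.uint8); b[:360,:400]=f(o); b[:360,400:]=f(s); b[360:,:400]=g
cv2.imwrite("pics/fin.png",b)
e=env.get_obs(); print(e["time_s"],e["tool_pos"],e["joint_velocities"].max())
E
```

```text
52.175 [0.52343692 0.29985486 0.39164031] 2.413620037523305
```

View pics/fin.png

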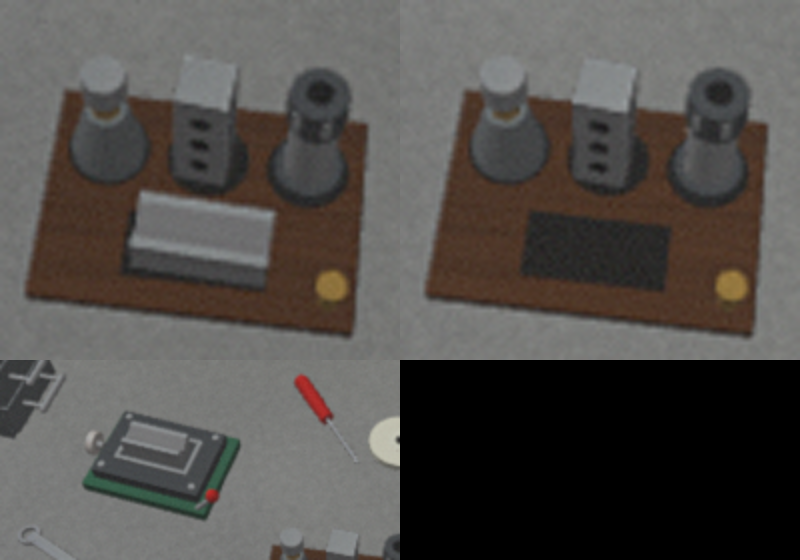

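```bash
python3 - <<'E'
from h import *
d=env.read_camera("scene"); s=cv2.cvtColor(d["image"],cv2.COLOR_RGB2GRAY).astype(np.float32); o=cv2.imread("pics/scene0.png",0).astype(np.float32)
for n,(x0,x1,y0,y1),c,z in (("jack",(217,239,192,226),(227,200),.114),("post",(240,262,191,228),(252,201),.118),("chuck",(266,290,194,232),(280,204),.122),("collet",(277,289,245,258),(283,251),.042)):
    T=cv2.resize(o[y0:y1,x0:x1],None,fx=8,fy=8,interpolation=cv2.INTER_CUBIC); S=cv2.resize(s[y0-4:y1+4,x0-4:x1+4],None,fx=8,fy=8,interpolation=cv2.INTER_CUBIC)
    r=cv2.minMaxLoc(cv2.matchTemplate(S,T,cv2.TM_CCOEFF_NORMED)); sh=(np.array(r[3])-32)/8
    print(n,r[1],sh,1e3*(back(d,[np.array(c)+sh],[z])-back(d,[c],[z]))[0,:2])
E
```

```text
jack 0.9968650341033936 [0. 0.] [0. 0.]
post 0.9923272132873535 [-0.125  0.5  ] [1.5219315  0.00560915]
chuck 0.9922863841056824 [-0.125  0.   ] [ 0.07065784 -0.30859768]
collet 0.9909049868583679 [-0.125  0.   ] [ 0.07130689 -0.31483605]
```

```bash
python3 -c "
from cell import env
print(env.sign_off())"
```

```text
the job is handed in; nothing more can be done
None
```

The job is handed in at about 52 s: the V-block is seated in the slide's frame, and the jack, post and chuck stand back in their places, the post about 1.5 mm off and the other two within 0.5 mm. The brass collet did not move.

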